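# Load a pack of bonbons behind the drop catches of a counter dispenser

### The arm

A 6-joint arm with a two-finger parallel gripper is mounted at the origin on a cart in front of the work surface, level with it; the furniture and walls round the work are solid. World frame = base frame: x ahead of the robot, y to its left, z up, the work surface at z = 0. Lengths are in m, angles in degrees, forces in N, time in s.
With the tool pointing down it reaches from about 0.35 to 0.8 m from the base axis. Payload 7.3 kg.
Tool frame: the origin (TCP) lies on the centre line of the jaws, within the pads' length; the fingertips stand env.tip_extent ahead of it and the grasp point (between the pads) lies 2 mm behind it (env.tip_extent is the distance from the TCP to the fingertips, in m); y points along the fingers, z is the direction in which the jaws open and shut, and the axes are right-handed (so a half turn about y gives the same grasp; the last joint's range is limited). The gripper opens to 85 mm and grips with 20 to 120 N. Pads are 22 mm wide; open, the fingers measure 114 mm over their backs; the gripper's body (76 mm by 85 mm) begins 54 mm behind the grasp point. The pads swing forward as they close: fully open they stand 13 mm farther back than shut.
Start: joints at [65.26, 19.595, 87.324, -0, 73.075, -8.365], TCP at [0.148, 0.504, 0.248] pointing down, gripper open.
Joint ranges: [-145.02, 145.02], [-44.19, 115.74], [2.07, 154.8], [-57.11, 237.11], [16.16, 152.29], [-177.93, 177.93]. Speed limits (degrees/s): [147.25, 147.25, 180, 180, 180, 180].

### API

Orientations are given as [roll, pitch, yaw] about the fixed x, y, z axes, in that order (R = Rz(yaw) Ry(pitch) Rx(roll)).
In Python, from cell import env, optics, workorder gives the robot as it stands.
- The arm moves only by the tool jog_arm, never from a script. Its argument "series" is text: rows parted by semicolons, each of 7 numbers parted by spaces: the opening, from 0 (shut) to 1 (fully open), then the shift along the world's x, y, z in cm, then the turn, a rotation vector about the world's x, y, z in rad. In form: hand x y z ax ay az; .... A call has exactly 10 rows; each row is the pose to reach, as a shift and turn from the pose measured when the call began; what a row does not reach only later rows make up. A row lasts 1/10 s, in which the tool goes at most 50 mm and 8.59 degrees, less where a joint would pass 70% of its speed; a pose out of reach is approached as far as the arm can. A call with a gripper value outside its range is refused whole. The fingers move at their own pace and stop on an object; "squeeze" is the grip in N (left out, the last holds). Time passes only in rows, so rows that repeat a pose let the fingers close, or fill a call up. It gives the time, the measured TCP pose, the force and the opening at its end, in the units of the state.
- env.observe(): the state, without advancing time (a new reading comes with each control period).
- optics.snapshot(name): name is "scene" or "side" or "wrist"; returns the picture (480x640x3 uint8, red, green, blue); there is no depth.
- optics.camera_info(name): a dict with "mtx" (3x3 intrinsics, pixels), "cam_to_world" (4x4, takes a point from camera to world coordinates); the wrist camera has in their place "mount" (4x4, takes a point from camera to tool coordinates, whose origin is the TCP and whose axes are the tool frame's). Camera axes: x right, y down, z forward; pixel columns grow to the right and rows downward; lengths in m; the calibration is good to about 2 mm. A picture is of the moment at which its call begins: read the wrist's pose just before it. camera_info takes no time and is no camera call.
- workorder.job_done(): hands the job in, once; it reports no verdict.
The state is a dict: "clock": time; "joint_positions": joint angles; "joint_velocities": joint speeds; "tau": joint torques, N m; "tcp_pos": TCP position; "eef_rot": TCP orientation; "force": force on the tool from outside, world axes, zero at the start; "wrist_torque": the same for the moment, N m; "opening": finger opening in m.
Only numpy, scipy, OpenCV 4.12 (cv2) and the standard library are available. Lean on these libraries where they do the work, as an engineer would, in place of code of your own. Each camera call takes 0.05 s, during which the arm holds its last target. There are 200 camera calls.

### The job

Load the small yellow pack of bonbons into the counter dispenser: lay it flat in the open mouth, long side across, and push it in gently so that its own edge lifts the two hanging catches and they drop shut behind it. Do not ram the sprung buffer at the back, or the box is crushed; once both catches have dropped let go, so that the pack is left held between the buffer and the catches; leave the other goods where they are.

Things in the scene. Friction and masses are not known exactly. Their poses are not given: they have to be found in the camera images.
- bonbon_pack: Small flat yellow box of bonbons, a rigid plain block 46 (x) x 96 (y) x 22 (z) mm, 0.08 to 0.17 kg, at first lying on the table. Origin: centre of its underside. Pinch it across the 46 mm side. It goes in with the 96 mm side across the dispenser, either way round.
- dispenser: Fixed dispenser: wooden board 262 x 136 x 10 mm, two low aluminium guides, a steel head with catches. Origin: lane centre at table height; +x the way the pack goes in, z up, centre line y = 0. Lane floor at z = 10 mm, from x = -125 (mouth) to +137 mm. Guides rise 15 mm over it, 100 mm apart, flaring to 109 mm over the first 40 mm at the mouth. Nothing stands over 37 mm above the floor.
- mouth (a point): Point on the lane floor, 80 mm before the dispenser's origin: a pack centred here lies in the mouth, clear of the catches (whose pivots begin 36 mm before the dispenser's origin, +-15 mm with the head's setting) and can be lowered from above with room for fingers before and behind it.
- toes_nominal (a point): Point on the floor, 40 mm past the dispenser's origin, below the toes of the shut catches when the head is at its middle setting. Catches, hood and buffer are ONE head, clamped up to 15 mm nearer to or farther from the mouth than this: not measured, to be felt or seen. Between the catches (36 mm either side of the centre line) the lane is open above, so fingers can follow the pack.
- buffer_nominal (a point): Point on the floor, 84.5 mm past the dispenser's origin, below the relaxed buffer's face at the head's middle setting (same +-15 mm). A clear hood covers the lane from 20 mm before this point to 31 mm past it, underside 34 mm, top 37 mm above the floor.
- catch_left (a joint): Left (+y) gravity catch: dark steel arm 10 mm wide, 41 mm from the centre line. From a pivot 30 mm above the floor it slopes inward and down to a toe 70 mm farther in, 11 mm above the floor. 0 = hanging shut, grows as the toe lifts (rad); about 0.16 riding on the pack. Falls by its own 40 g when the pack's near side is about 2 mm past the toe's shut place; then it blocks the way back.
- catch_right (a joint): Right (-y) gravity catch, 41 mm the other side of the centre line: same as the left.
- buffer (a joint): Sprung rubber-faced plate (80 mm wide, 18 mm high) at the back of the head. 0 = relaxed, grows as the pack presses it in (m); 2500 N/m, no preload. The catches drop when it is pressed in about 3.5 to 4 mm (8.5 to 10 N); beyond 6.5 mm (16 N) the pack would be crushed. Behind shut catches it stays about 2 mm pressed in, keeping the pack against them.
- spool: Bystander: spool of ribbon 53 mm across, 22 mm high, lying flat. Origin: centre of underside.
- choc_bar: Bystander: flat dark wrapped chocolate bar 27 x 92 x 9 mm. Origin: centre of underside.
- cocoa_tin: Bystander: round tin 64 mm across, 64 mm high. Origin: centre of underside.
Things that resemble listed ones, but are neither listed nor needed, are in the scene too. Of the things like the bonbon_pack, leave any that is black or red; of the rest the larger one is meant.

How it is judged:
By the outcome, as a careful person would: the job done as asked, in the order asked, and still so for the second after the job is handed in, with the robot touching nothing.
It also fails if it takes over 64 s, if anything falls off the work surface, if the arm or the gripper's body presses on something with over 40 N, if the wrist force passes 120 N, or if a joint passes its speed limit or range.

## Working session

There is one attempt and no reset: what is moved stays moved. The work goes in short steps, Python scripts to look and compute and a tool call to move; the robot and the scene stay as the last step left them, time stands still between calls to the robot, and variables do not carry over. Pictures are saved under pics/ and viewed, about 8 in all and at most 12, crops included, and the job is handed in when it is done.

Besides the shell and the picture viewer there is one more tool, called after ">>>" as name(argument=value, ...) on one line, values as JSON. jog_arm: Moves the arm, as the interface text tells. Its arguments: {"type":"object","properties":{"series":{"type":"string"},"squeeze":{"type":"number"}},"required":["series"]}

```bash
ls; mkdir -p pics
cat > h.py <<'E'
import numpy as np, cv2
from cell import env, optics, workorder
def snap(n,f):
    im=optics.snapshot(n); cv2.imwrite('pics/'+f,cv2.cvtColor(im,cv2.COLOR_RGB2BGR)); return im
E
python3 - <<'E'
from h import *
print(env.observe(), env.tip_extent)
for n in('scene','side','wrist'):
    print(n,optics.camera_info(n)); snap(n,n+'0.png')
E
```

```text
pics
{'clock': 0.0, 'joint_positions': array([ 6.52602971e+01,  1.96350663e+01,  8.73787316e+01,  1.12721941e-03,
        7.30761928e+01, -8.36422589e+00]), 'joint_velocities': array([-0.0393062 , -0.02543431, -0.00817167,  0.03808739, -0.02326071,
        0.00088518]), 'tau': array([ 1.27502215e-03, -4.33678079e+01, -2.46013319e+01,  1.98243939e-06,
        7.89370533e-03, -1.73246224e-05]), 'tcp_pos': array([0.14781188, 0.50335196, 0.24762922]), 'eef_rot': array([-9.00888767e+01,  1.41569466e-02, -1.63758170e+01]), 'force': array([-0.02331257, -0.00919452, -0.00976528]), 'wrist_torque': array([0.00261939, 0.02426588, 0.00643358]), 'opening': 0.08549720926433065} 0.017
scene {'mtx': array([[573.72878095,   0.        , 322.73405635],
       [  0.        , 573.72878095, 237.35024901],
       [  0.        ,   0.        ,   1.        ]]), 'cam_to_world': array([[ 0.66628769, -0.58134808,  0.46700655, -0.07106347],
       [-0.74567913, -0.52348827,  0.41221676, -0.44704487],
       [ 0.00483103, -0.622892  , -0.78229293,  1.04659778],
       [ 0.        ,  0.        ,  0.        ,  1.   
[... 259 characters left out ...]
   [-0.49642103, -0.56498072,  0.65906217, -0.75578623],
       [ 0.01462793, -0.76455313, -0.6443947 ,  0.85333303],
       [ 0.        ,  0.        ,  0.        ,  1.        ]])}
wrist {'mtx': array([[392.76461322,   0.        , 317.69989667],
       [  0.        , 392.76461322, 237.5308084 ],
       [  0.        ,   0.        ,   1.        ]]), 'mount': array([[ 4.00680012e-04,  9.49400089e-01,  3.14068957e-01,
        -7.97948939e-02],
       [ 1.19320155e-03, -3.14069212e-01,  9.49399340e-01,
        -1.26158637e-01],
       [ 9.99999208e-01, -5.65777348e-06, -1.25866691e-03,
         7.67436733e-04],
       [ 0.00000000e+00,  0.00000000e+00,  0.00000000e+00,
         1.00000000e+00]])}
```

View pics/scene0.png

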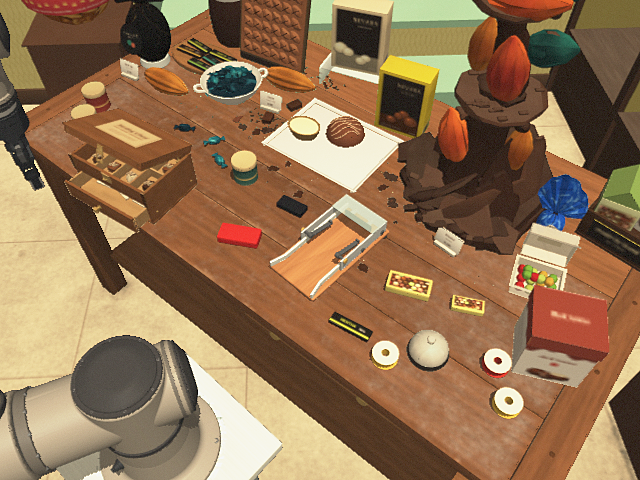

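View pics/side0.png

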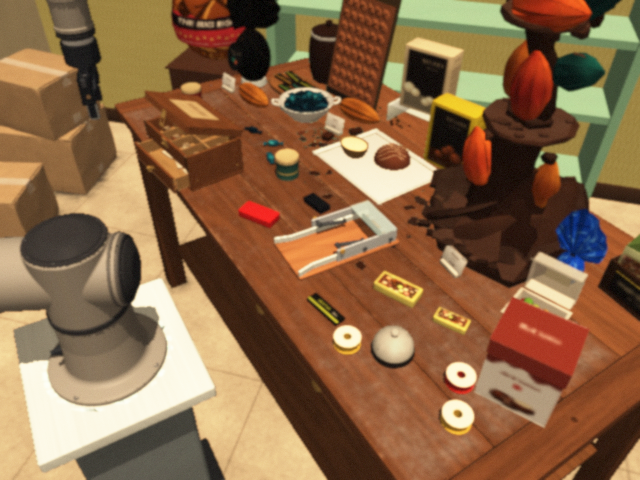

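The scene view shows four pack-like things: yellow at (408,285), a smaller yellow at (468,303), red at (239,235) and black at (291,205). The rule excludes red and black, so the larger yellow at (408,285) fits. The dispenser mouth is at about (290,280) and its head at about (360,220). I'll enlarge this area to confirm, and measure roughly.

```bash
cat >> h.py <<'E'
def ray(n,uv,T=None):
    c=optics.camera_info(n); T=c.get('cam_to_world') if T is None else T
    d=T[:3,:3]@np.linalg.solve(c['mtx'],[uv[0],uv[1],1.]); return T[:3,3],d
def onplane(n,uv,z,T=None):
    o,d=ray(n,uv,T); return o+d*(z-o[2])/d[2]
def tri(r):
    A=sum(np.eye(3)-np.outer(d,d)/(d@d) for o,d in r); b=sum((np.eye(3)-np.outer(d,d)/(d@d))@o for o,d in r)
    return np.linalg.solve(A,b)
def wristT(s):
    from scipy.spatial.transform import Rotation as R
    T=np.eye(4); T[:3,:3]=R.from_euler('xyz',s['eef_rot'],degrees=True).as_matrix(); T[:3,3]=s['tcp_pos']
    return T@optics.camera_info('wrist')['mount']
E
python3 - <<'E'
from h import *
c={}
for n,boxes in(('scene',[(380,260,440,305),(445,285,495,320)]),('side',[(368,265,430,308),(430,300,475,335)])):
    im=cv2.imread(f'pics/{n}0.png'); hsv=cv2.cvtColor(im,cv2.COLOR_BGR2HSV)
    m=cv2.inRange(hsv,(22,90,90),(35,255,255))
    for i,(a,b,e,f) in enumerate(boxes):
        p=cv2.findNonZero(m[b:f,a:e])+np.array([a,b]); r=cv2.minAreaRect(p); c[n,i]=r
        print(n,i,r,[onplane(n,q,.022)[:2].round(3) for q in cv2.boxPoints(r)])
for i in(0,1): print(tri([ray('scene',c['scene',i][0]),ray('side',c['side',i][0])]))
im=cv2.imread('pics/scene0.png')
cv2.imwrite('pics/crop0.png',cv2.resize(im[185:325,225:495],None,fx=2.95,fy=2.95,interpolation=cv2.INTER_CUBIC))
E
```

```text
scene 0 ((408.4117431640625, 285.35296630859375), (44.626548767089844, 21.3431339263916), 14.03624439239502) [array([ 0.521, -0.1  ]), array([ 0.571, -0.075]), array([ 0.611, -0.162]), array([ 0.56 , -0.185])]
scene 1 ((467.55767822265625, 305.2115478515625), (33.339744567871094, 15.493175506591797), 11.309932708740234) [array([ 0.574, -0.231]), array([ 0.61 , -0.215]), array([ 0.642, -0.275]), array([ 0.606, -0.29 ])]
side 0 ((397.4246520996094, 288.2030944824219), (45.8127326965332, 20.00384521484375), 25.559965133666992) [array([ 0.522, -0.11 ]), array([ 0.569, -0.074]), array([ 0.611, -0.165]), array([ 0.564, -0.197])]
side 1 ((450.7741394042969, 320.5364685058594), (35.2161750793457, 13.290952682495117), 22.833654403686523) [array([ 0.576, -0.241]), array([ 0.605, -0.221]), array([ 0.638, -0.28 ]), array([ 0.609, -0.299])]
[ 0.57585854 -0.12627992  0.00651253]
[ 0.62115681 -0.24897855  0.00200223]
```

View pics/crop0.png

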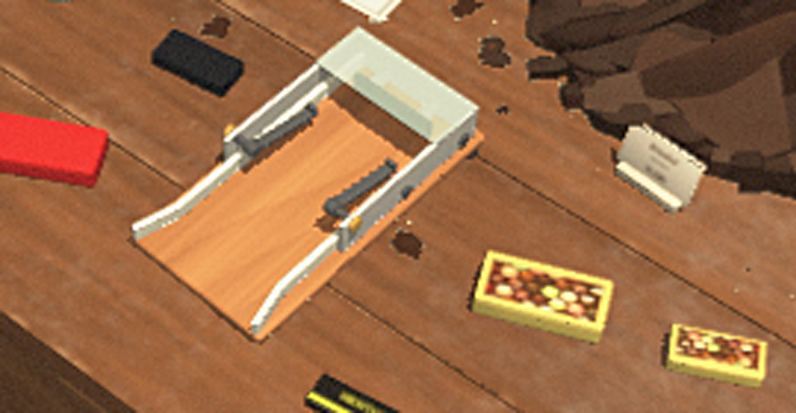

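The crop confirms it: the larger yellow box is at crop (543,297), the small one at (716,352). The mouth floor corners are at crop (135,238) and (258,338), and the far right board corner is at (483,137).

Run:
```python
from h import *
f=lambda c:(225+c[0]/2.95,185+c[1]/2.95)
L,R,F=[onplane('scene',f(c),.010) for c in((135,238),(258,338),(483,137))]
print(L,R,F,np.linalg.norm(L-R),np.linalg.norm(F-R))
x=(F-R)/np.linalg.norm(F-R); n=(L-R)/np.linalg.norm(L-R)
print('dir from side',np.degrees(np.arctan2(x[1],x[0])),'from mouth',np.degrees(np.arctan2(-n[0],n[1])))
print('origin',(L+R)/2+x*.125,'mouth',(L+R)/2+x*.045)
```

```text
[0.41054161 0.13136669 0.01      ] [0.40705029 0.00274486 0.01      ] [ 0.66379536 -0.00338434  0.01      ] 0.1286692030984386 0.2568182271593647
dir from side -1.3675458959697944 from mouth -1.5548588284923495
origin [0.53376034 0.06407254 0.01      ] mouth [0.45378313 0.06598181 0.01      ]
```

>>> jog_arm(series="1 4 -6 0 0 0 -0.1; 1 8 -12 0 0 0 -0.2; 1 12 -18 0 0 0 -0.3; 1 16 -24 0 0 0 -0.4; 1 20 -30 0 0 0 -0.5; 1 23 -34 0 0 0 -0.6; 1 26 -38 0 0 0 -0.7; 1 29 -43 0 0 0 -0.8; 1 32 -47 0 0 0 -0.84; 1 35 -51 -2 0 0 -0.84")

```text
clock: 1.15
tcp_pos: [0.43, 0.0886, 0.2424]
eef_rot: [-90.0, -0.0, -64.6]
force: [0.6, 0.5, -0.3]
opening: 0.0853
```

>>> jog_arm(series="1 2.5 -4 -1 0 0 0; 1 5 -8 -2 0 0 0; 1 7.5 -12 -3 0 0 0; 1 10 -16 -4 0 0 0; 1 12 -19 -4 0 0 0; 1 13.5 -21.7 -4 0 0 0; 1 13.5 -21.7 -4 0 0 0; 1 13.5 -21.7 -4 0 0 0; 1 13.5 -21.7 -4 0 0 0; 1 13.5 -21.7 -4 0 0 0")

```text
clock: 2.15
tcp_pos: [0.5646, -0.1272, 0.2027]
eef_rot: [-90.0, -0.0, -64.5]
force: [0.2, -1.0, 0.3]
opening: 0.0858
```

Run:
```python
from h import *
s=env.observe(); T=wristT(s); im=snap('wrist','w1.png'); np.save('w1.npy',T)
print(s['tcp_pos'],s['eef_rot'])
hsv=cv2.cvtColor(im,cv2.COLOR_RGB2HSV); m=cv2.inRange(hsv,(22,90,90),(35,255,255))
for c in cv2.findContours(m,0,2)[0]:
    if cv2.contourArea(c)>800:
        r=cv2.minAreaRect(c); print(r,[onplane('wrist',q,.022,T)[:2].round(4) for q in cv2.boxPoints(r)])
```

```text
[ 0.56460798 -0.12723975  0.20266563] [-8.99775907e+01 -5.91853197e-03 -6.45180469e+01]
((311.0939025878906, 346.3147277832031), (69.60836791992188, 34.91105270385742), 85.91438293457031) [array([ 0.5835, -0.2189]), array([ 0.6101, -0.2035]), array([ 0.6461, -0.2672]), array([ 0.6178, -0.2837])]
((326.0, 214.0), (114.0, 56.0), 90.0) [array([ 0.5328, -0.0934]), array([ 0.5717, -0.0749]), array([ 0.6152, -0.1597]), array([ 0.5724, -0.1801])]
```

View pics/w1.png

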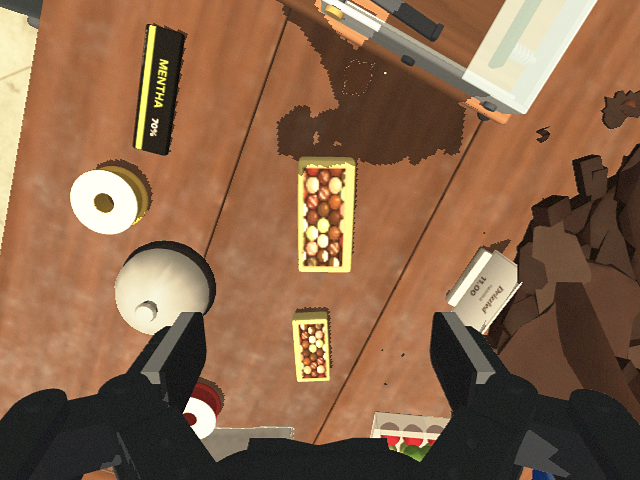

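The wrist view shows the target pack at (326,214), long side along the image's vertical, so already square to the jaws. The small pack is at (311,346), and the fingers have clear space either side of the target. I'll go down for a second view to measure height.

>>> jog_arm(series="1 0.4 0 -2 0 0 0; 1 0.9 -0.1 -5 0 0 0; 1 0.9 -0.1 -8 0 0 0; 1 0.9 -0.1 -9 0 0 0; 1 0.9 -0.1 -9 0 0 0; 1 0.9 -0.1 -9 0 0 0; 1 0.9 -0.1 -9 0 0 0; 1 0.9 -0.1 -9 0 0 0; 1 0.9 -0.1 -9 0 0 0; 1 0.9 -0.1 -9 0 0 0")

```text
clock: 3.2
tcp_pos: [0.5739, -0.1284, 0.1133]
eef_rot: [-89.9, -0.1, -64.5]
force: [-0.7, 0.0, -0.5]
opening: 0.0854
```

Run:
```python
from h import *
s=env.observe(); T=wristT(s); im=snap('wrist','w2.png'); T1=np.load('w1.npy')
print(s['tcp_pos'],s['eef_rot'])
im1=cv2.cvtColor(cv2.imread('pics/w1.png'),cv2.COLOR_BGR2RGB)
def corners(im):
    m=cv2.inRange(cv2.cvtColor(im,cv2.COLOR_RGB2HSV),(22,90,90),(35,255,255))
    c=max(cv2.findContours(m,0,2)[0],key=cv2.contourArea).reshape(-1,2).astype(float)
    print(cv2.boundingRect(c.astype(int)))
    e,d=c.sum(1),c[:,0]-c[:,1]
    return [c[e.argmin()],c[d.argmax()],c[e.argmax()],c[d.argmin()]]
a,b=corners(im1),corners(im)
for p,q in zip(a,b): print(p,q,tri([ray('wrist',p,T1),ray('wrist',q,T)]).round(4),onplane('wrist',q,.022,T)[:2].round(4))
```

```text
[ 0.57388472 -0.12841019  0.11326539] [-8.99345834e+01 -5.30970678e-02 -6.45195339e+01]
(298, 157, 57, 115)
(276, 166, 80, 155)
[301. 157.] [281. 166.] [ 0.5349 -0.0942  0.0068] [ 0.5352 -0.0916]
[352. 158.] [353. 170.] [ 0.5672 -0.0738  0.052 ] [ 0.5719 -0.0765]
[349. 271.] [347. 320.] [ 0.6111 -0.1613  0.0227] [ 0.6112 -0.1616]
[299. 270.] [280. 318.] [ 0.5731 -0.18    0.0191] [ 0.5727 -0.1784]
```

View pics/w2.png

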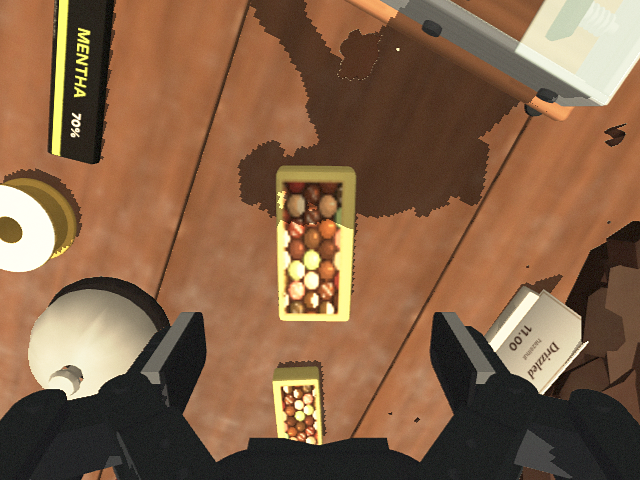

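The second view puts the pack's far top edge at z ≈ 0.019–0.023 (expected 0.022), with its centre near (0.5715, -0.127). The jaws straddle it and the tin at left (95,330) is clear. I'll go down and grip.

>>> jog_arm(series="0.85 -0.2 0.1 -3 0 0 0; 0.85 -0.2 0.1 -6 0 0 0; 0.85 -0.2 0.1 -8 0 0 0; 0.85 -0.2 0.1 -9.2 0 0 0; 0.85 -0.2 0.1 -9.2 0 0 0; 0.3 -0.2 0.1 -9.2 0 0 0; 0.3 -0.2 0.1 -9.2 0 0 0; 0.3 -0.2 0.1 -9.2 0 0 0; 0.3 -0.2 0.1 -9.2 0 0 0; 0.3 -0.2 0.1 -9.2 0 0 0", squeeze=30)

```text
clock: 4.25
tcp_pos: [0.5728, -0.1277, 0.0225]
eef_rot: [-89.8, -0.2, -64.5]
force: [-0.4, 0.2, 6.0]
opening: 0.0454
```

>>> jog_arm(series="0.3 0 0 3 0 0 0; 0.3 0 0 6 0 0 0; 0.3 0 0 10 0 0 0; 0.3 -2 4 11 0 0 -0.1; 0.3 -4.5 8 11 0 0 -0.2; 0.3 -7 12 11 0 0 -0.3; 0.3 -9.5 16 11 0 0 -0.4; 0.3 -11.9 19.4 11 0 0 -0.471; 0.3 -11.9 19.4 11 0 0 -0.471; 0.3 -11.9 19.4 11 0 0 -0.471")

```text
clock: 5.25
tcp_pos: [0.4535, 0.067, 0.1329]
eef_rot: [-89.8, -0.2, -91.4]
force: [0.8, -0.1, -1.6]
opening: 0.0458
```

>>> jog_arm(series="0.3 0 0 0 0 0 0; 0.3 0 0 0 0 0 0; 0.3 0 0 0 0 0 0; 0.3 0 0 0 0 0 0; 0.3 0 0 0 0 0 0; 0.3 0 0 0 0 0 0; 0.3 0 0 0 0 0 0; 0.3 0 0 0 0 0 0; 0.3 0 0 0 0 0 0; 0.3 0 0 0 0 0 0")

```text
clock: 6.25
tcp_pos: [0.4536, 0.067, 0.1329]
eef_rot: [-89.8, -0.2, -91.3]
force: [-0.6, -0.6, -1.2]
opening: 0.0453
```

Run:
```python
from h import *
s=env.observe(); np.save('w3.npy',wristT(s)); snap('wrist','w3.png'); print(s['tcp_pos'],s['eef_rot'],s['force'])
```

```text
[0.45356352 0.06700652 0.13291115] [-89.78207666  -0.16887188 -91.34861547] [-0.57816399 -0.64823456 -1.18584239]
```

View pics/w3.png

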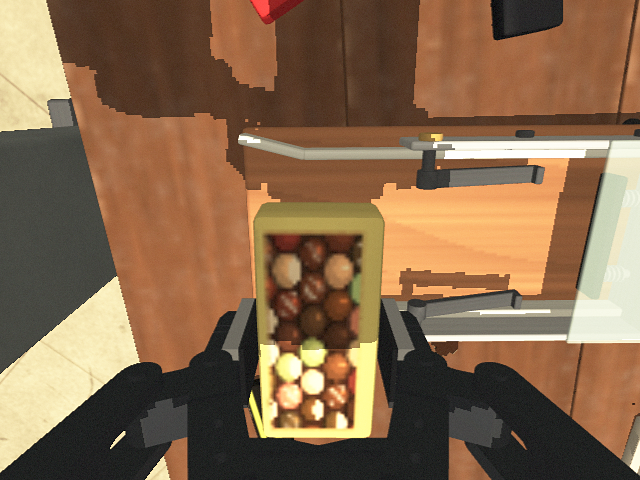

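The wrist view shows the pack held square over the mouth: near end at (255–383,205–225), left guide running from (245,140) to (420,153), catch toes at about (540,173) and (519,298). I'll enlarge the head for lane and toe edges.

Run:
```python
from h import *
im=cv2.imread('pics/w3.png'); cv2.imwrite('pics/w3c.png',cv2.resize(im[115:355,230:550],None,fx=2.5,fy=2.5,interpolation=cv2.INTER_CUBIC))
```

```text
(no output)
```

View pics/w3c.png

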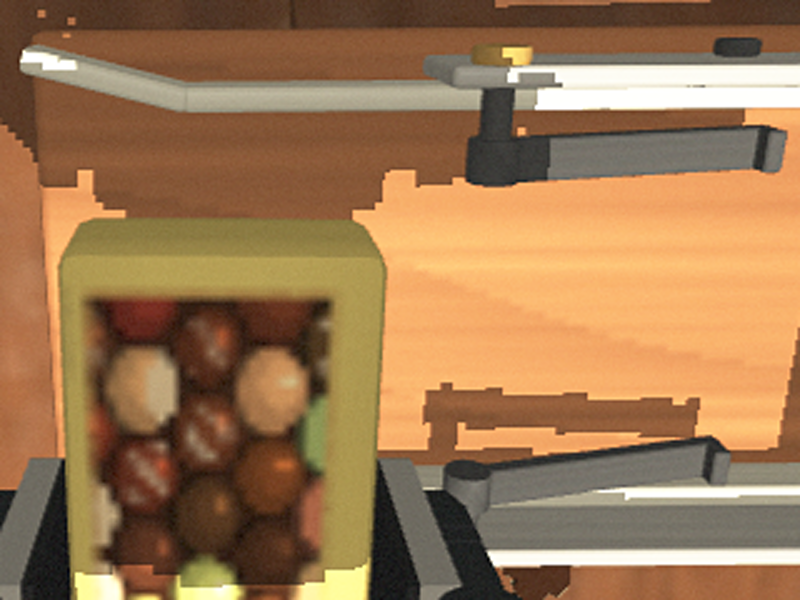

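Run:
```python
from h import *
T=np.load('w3.npy')
f=lambda c:(230+c[0]/2.5,115+c[1]/2.5)
for n,c,z in(('Lguide bend',(185,110),.025),('Lguide str',(430,108),.025),('Lguide str far',(780,106),.025),('Rguide floor',(425,463),.010),('Rguide floor far',(770,452),.010),('board +68',(60,32),.01),('board +68',(400,30),.01),
 ('mouth',(40,190),.01),('mouth',(57,458),.01),('toeL',(780,172),.021),('toeR',(722,485),.021),
 ('pack topL',(62,258),.1325),('pack topR',(385,265),.1325),('pack botL',(82,222),.1105),('pack botR',(362,220),.1105)):
    print(n,onplane('wrist',f(c),z,T).round(4))
```

```text
Lguide bend [0.4481 0.119  0.025 ]
Lguide str [0.5058 0.1181 0.025 ]
Lguide str far [0.5882 0.1165 0.025 ]
Rguide floor [0.5119 0.0169 0.01  ]
Rguide floor far [0.6091 0.0179 0.01  ]
board +68 [0.4177 0.1367 0.01  ]
board +68 [0.5008 0.1352 0.01  ]
mouth [0.4097 0.0978 0.01  ]
mouth [0.4082 0.0212 0.01  ]
toeL [0.593 0.1   0.021]
toeR [0.5908 0.014  0.021 ]
pack topL [0.4346 0.1135 0.1325]
pack topR [0.4778 0.1114 0.1325]
pack botL [0.4344 0.1131 0.1105]
pack botR [0.4778 0.1123 0.1105]
```

Run:
```python
from h import *
from scipy.spatial.transform import Rotation as R
T=np.load('w3.npy')
for uv,z in (((320,438),.1325),((320,220),.1325),((320,203.5),.1105)): print('w3',onplane('wrist',uv,z,T).round(4))
im=cv2.imread('pics/w3.png'); print('far col',im[425:446,315].tolist()); 
im=cv2.imread('pics/w2.png'); 
s={'tcp_pos':[.57388,-.12841,.11327],'eef_rot':[-89.93,-.05,-64.52]}; T2=wristT(s)
Rt=R.from_euler('xyz',s['eef_rot'],degrees=True).as_matrix()
g=np.array([.5728,-.1277,0])
print('w2 near col',im[160:190:2,315].tolist())
for uv,z in (((316,166),0.),((316,321),.022)):
    p=onplane('wrist',uv,z,T2); print('w2',p,'tool x rel grasp',(p-g)@Rt[:,0],'jaw',(p-g)@Rt[:,2])
```

```text
w3 [0.4543 0.0196 0.1325]
w3 [0.4564 0.1123 0.1325]
w3 [0.4566 0.1126 0.1105]
far col [[40, 71, 135], [41, 83, 161], [60, 117, 203], [93, 179, 241], [124, 232, 254], [143, 247, 255], [149, 251, 255], [162, 253, 255], [162, 253, 255], [163, 253, 255], [163, 254, 255], [162, 255, 255], [116, 216, 248], [76, 114, 180], [74, 115, 180], [76, 116, 179], [74, 114, 178], [73, 116, 177], [75, 116, 182], [64, 99, 148], [34, 32, 31]]
w2 near col [[39, 55, 81], [42, 56, 84], [37, 50, 79], [64, 121, 140], [67, 123, 140], [69, 131, 147], [85, 161, 181], [84, 160, 182], [86, 161, 185], [85, 161, 182], [76, 141, 171], [50, 87, 112], [25, 32, 60], [29, 46, 83], [29, 46, 94]]
w2 [ 0.55362343 -0.08573765  0.        ] tool x rel grasp -0.046130570657353175 jaw 0.0007407168430986905
w2 [ 0.59377303 -0.17022528  0.022     ] tool x rel grasp 0.0474307751541903 jaw 0.0006657147512008659
```

>>> jog_arm(series="0.3 0 0.2 -2 0 0 0; 0.3 0 0.28 -4 0 0 0; 0.3 0 0.28 -6 0 0 0; 0.3 0 0.28 -7 0 0 0; 0.3 0 0.28 -7.8 0 0 0; 0.3 0 0.28 -7.8 0 0 0; 0.3 0 0.28 -7.8 0 0 0; 0.3 0 0.28 -7.8 0 0 0; 0.3 0 0.28 -7.8 0 0 0; 0.3 0 0.28 -7.8 0 0 0")

```text
clock: 7.3
tcp_pos: [0.4538, 0.0698, 0.0553]
eef_rot: [-89.7, -0.2, -91.3]
force: [-0.2, -1.0, -2.5]
opening: 0.0457
```

Run:
```python
from h import *
s=env.observe(); np.save('w4.npy',wristT(s)); im=snap('wrist','w4.png'); print(s['tcp_pos'],s['eef_rot'],s['force'])
cv2.imwrite('pics/w4c.png',cv2.cvtColor(cv2.resize(im[60:460,160:560],None,fx=1.5,fy=1.5,interpolation=cv2.INTER_CUBIC),cv2.COLOR_RGB2BGR))
```

```text
[0.45379322 0.06979064 0.05532715] [-89.7340885   -0.16857784 -91.34978316] [-0.18983018 -0.9662407  -2.54832767]
```

View pics/w4c.png

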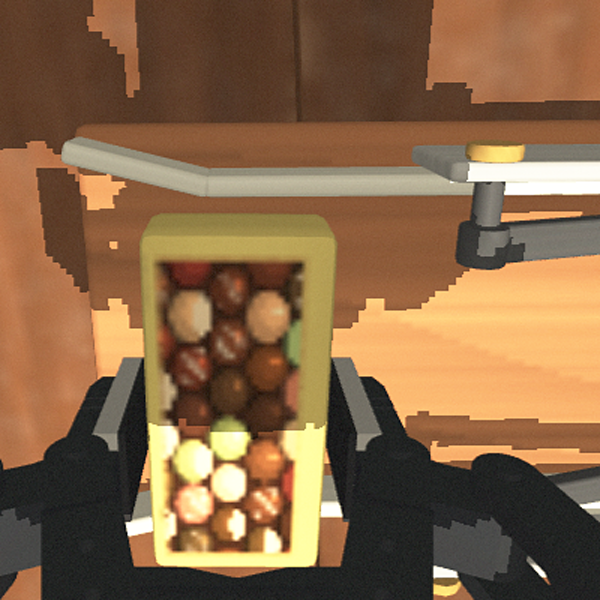

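Run:
```python
from h import *
T=np.load('w4.npy'); f=lambda c:(160+c[0]/1.5,60+c[1]/1.5)
for c,z in (((210,195),.025),((430,194),.025),((235,124),.01),((150,215),.033),((320,214),.033),((142,245),.055),((336,246),.055),((235,567),.055),((133,495),.025),((133,530),.01),((350,495),.025)): print(c,onplane('wrist',f(c),z,T).round(4))
im=cv2.imread('pics/w4.png')
for x in (255,306,420): print(x,[int(v) for v in cv2.cvtColor(im,cv2.COLOR_BGR2GRAY)[170:210,x]])
print([ (y,im[y,253].tolist()) for y in range(370,425,4)])
```

```text
(210, 195) [0.4489 0.1193 0.025 ]
(430, 194) [0.5081 0.1181 0.025 ]
(235, 124) [0.4561 0.1364 0.01  ]
(150, 215) [0.4336 0.1161 0.033 ]
(320, 214) [0.4775 0.1152 0.033 ]
(142, 245) [0.4347 0.1145 0.055 ]
(336, 246) [0.478  0.1132 0.055 ]
(235, 567) [0.4532 0.0225 0.055 ]
(133, 495) [0.4205 0.0223 0.025 ]
(133, 530) [ 0.4158 -0.0053  0.01  ]
(350, 495) [0.4902 0.0204 0.025 ]
255 [179, 181, 183, 175, 175, 173, 170, 168, 174, 163, 158, 136, 97, 99, 97, 99, 99, 97, 101, 102, 100, 97, 99, 103, 102, 100, 104, 106, 98, 102, 99, 98, 96, 96, 93, 98, 93, 96, 100, 99]
306 [98, 97, 136, 135, 137, 140, 137, 158, 175, 177, 182, 185, 181, 178, 178, 175, 176, 171, 168, 163, 156, 112, 99, 101, 100, 106, 99, 101, 100, 100, 99, 97, 114, 121, 124, 123, 128, 128, 124, 130]
420 [95, 132, 137, 139, 142, 136, 155, 177, 179, 181, 185, 181, 182, 181, 175, 174, 174, 170, 166, 159, 116, 94, 98, 100, 98, 101, 102, 96, 96, 102, 99, 97, 99, 95, 99, 99, 99, 101, 100, 101]
[(370, [27, 27, 29]), (374, [27, 23, 25]), (378, [24, 18, 9]), (382, [44, 67, 103]), (386, [59, 94, 144]), (390, [124, 144, 148]), (394, [122, 140, 147]), (398, [118, 139, 144]), (402, [120, 138, 144]), (406, [203, 234, 240]), (410, [252, 255, 255]), (414, [255, 255, 255]), (418, [75, 120, 189]), (422, [74, 117, 187])]
```

>>> jog_arm(series="0.3 0 0.1 -0.3 0 0 0.004; 0.3 0 0.1 -0.6 0 0 0.004; 0.3 0 0.1 -0.9 0 0 0.004; 0.3 0 0.1 -1.2 0 0 0.004; 0.3 0 0.1 -1.5 0 0 0.004; 0.3 0 0.1 -1.7 0 0 0.004; 0.3 0 0.1 -1.9 0 0 0.004; 0.3 0 0.1 -2.0 0 0 0.004; 0.3 0 0.1 -2.1 0 0 0.004; 0.3 0 0.1 -2.1 0 0 0.004")

```text
clock: 8.35
tcp_pos: [0.4537, 0.0708, 0.0342]
eef_rot: [-89.7, -0.2, -91.1]
force: [1.1, 0.3, -1.6]
opening: 0.0454
```

>>> jog_arm(series="0.3 0 0 -0.05 0 0 0; 0.3 0 0 -0.1 0 0 0; 0.3 0 0 -0.13 0 0 0; 0.3 0 0 -0.16 0 0 0; 0.3 0 0 -0.18 0 0 0; 0.3 0 0 -0.2 0 0 0; 0.3 0 0 -0.2 0 0 0; 0.3 0 0 -0.2 0 0 0; 0.3 0 0 -0.2 0 0 0; 0.3 0 0 -0.2 0 0 0")

```text
clock: 9.35
tcp_pos: [0.4537, 0.0708, 0.0325]
eef_rot: [-89.7, -0.2, -91.1]
force: [-1.8, -0.3, 4.9]
opening: 0.0455
```

>>> jog_arm(series="0.85 0 0 0 0 0 0; 0.85 0 0 0 0 0 0; 0.85 0 0 0 0 0 0; 0.85 0 0 0 0 0 0; 0.85 0 0 2 0 0 0; 0.85 0 0 4 0 0 0; 0.85 0 0 6 0 0 0; 0 -3 -0.1 6 0 0 0; 0 -6 -0.1 6 0 0 0; 0 -6 -0.1 6 0 0 0")

```text
clock: 10.35
tcp_pos: [0.3896, 0.07, 0.0922]
eef_rot: [-90.0, -0.2, -91.1]
force: [0.7, 0.1, -0.2]
opening: 0.0295
```

Run:
```python
from h import *
s=env.observe(); np.save('w5.npy',wristT(s)); im=snap('wrist','w5.png'); print(s['tcp_pos'],s['eef_rot'],s['opening'])
```

```text
[0.38961245 0.0699738  0.09216506] [-89.99983936  -0.17013859 -91.10042055] 0.029522703351550897
```

View pics/w5.png

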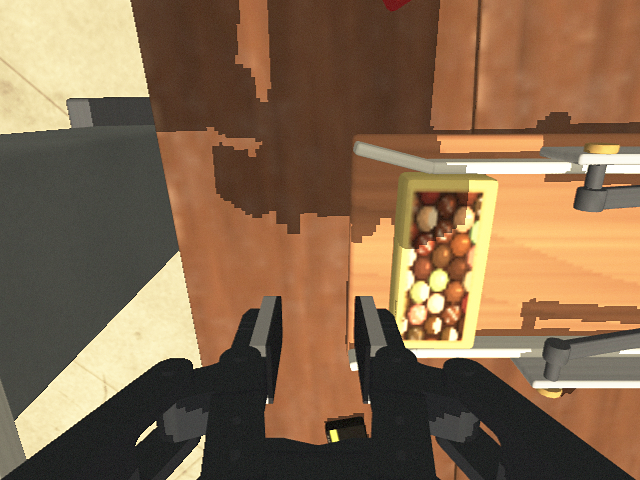

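The pack lies flat in the lane between the guides, at (445,262). Next I'll shut the fingers behind it and go down.

>>> jog_arm(series="0 -0.3 0 0 0 0 0; 0 -0.3 0 0 0 0 0; 0 -0.3 0 0 0 0 0; 0 -0.3 0 -2 0 0 0; 0 -0.3 0 -4 0 0 0; 0 -0.3 0 -5 0 0 0; 0 -0.3 0 -5.6 0 0 0; 0 0 0 -5.6 0 0 0; 0 0.5 0 -5.6 0 0 0; 0 1 0 -5.6 0 0 0")

```text
clock: 11.4
tcp_pos: [0.4035, 0.0699, 0.0371]
eef_rot: [-89.7, -0.2, -91.1]
force: [-0.4, -0.4, -0.4]
opening: 0.0003
```

>>> jog_arm(series="0 0.7 0 -0.2 0 0 0; 0 1.3 0 -0.2 0 0 0; 0 2 0 -0.2 0 0 0; 0 2.7 0 -0.2 0 0 0; 0 3.4 -0.1 -0.2 0 0 0; 0 4.1 -0.1 -0.2 0 0 0; 0 4.8 -0.1 -0.2 0 0 0; 0 5.5 -0.1 -0.2 0 0 0; 0 6.2 -0.1 -0.2 0 0 0; 0 7 -0.1 -0.2 0 0 0")

```text
clock: 12.4
tcp_pos: [0.4739, 0.0689, 0.0351]
eef_rot: [-89.7, -0.2, -91.1]
force: [-1.1, 0.0, 0.4]
opening: 0.0
```

>>> jog_arm(series="0 0.6 0 0 0 0 0; 0 1.2 0 0 0 0 0; 0 1.8 0 0 0 0 0; 0 2.4 0 0 0 0 0; 0 3 -0.1 0 0 0 0; 0 3.6 -0.1 0 0 0 0; 0 4.2 -0.1 0 0 0 0; 0 4.8 -0.1 0 0 0 0; 0 5.4 -0.1 0 0 0 0; 0 6 -0.1 0 0 0 0")

```text
clock: 13.4
tcp_pos: [0.5345, 0.0679, 0.0351]
eef_rot: [-89.7, -0.2, -91.1]
force: [-1.6, -0.8, 0.6]
opening: 0.0001
```

>>> jog_arm(series="0 0.3 0 0 0 0 0; 0 0.6 0 0 0 0 0; 0 0.9 0 0 0 0 0; 0 1.2 0 0 0 0 0; 0 1.5 0 0 0 0 0; 0 1.8 0 0 0 0 0; 0 2.1 0 0 0 0 0; 0 2.4 0 0 0 0 0; 0 2.7 0 0 0 0 0; 0 3 0 0 0 0 0")

```text
clock: 14.4
tcp_pos: [0.5645, 0.0678, 0.0351]
eef_rot: [-89.7, -0.2, -91.1]
force: [-3.5, -1.6, 2.0]
opening: 0.0006
```

Run:
```python
from h import *
s=env.observe(); im=snap('wrist','w6.png'); print(s['tcp_pos'],s['force'])
sc=cv2.resize(optics.snapshot('scene')[190:290,270:400],None,fx=4.6,fy=4.6,interpolation=cv2.INTER_CUBIC)
w=cv2.resize(im,(0,0),fx=.5,fy=.5); o=np.zeros((sc.shape[0],sc.shape[1],3),np.uint8); o[:]=sc
cv2.imwrite('pics/w6.png',cv2.cvtColor(im[60:460,150:640],cv2.COLOR_RGB2BGR)); cv2.imwrite('pics/s6.png',cv2.cvtColor(o,cv2.COLOR_RGB2BGR))
```

```text
[0.56448719 0.06775043 0.03508152] [-3.47860918 -1.57635676  2.00366847]
```

View pics/w6.png

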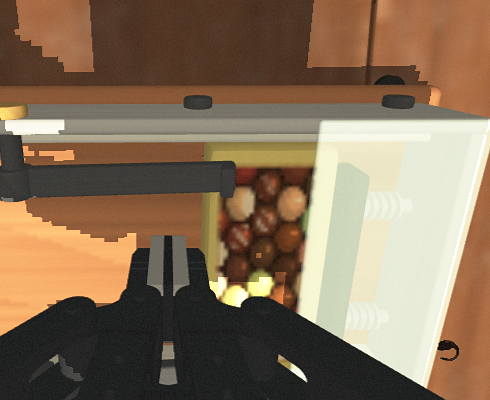

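The catches are riding on the pack: the left toe at crop (230,178) is about 12 mm past the pack's near edge at crop x≈205. The buffer face, at crop x≈330, is not yet reached.

>>> jog_arm(series="0 0.1 0 0 0 0 0; 0 0.2 0 0 0 0 0; 0 0.3 0 0 0 0 0; 0 0.4 0 0 0 0 0; 0 0.5 0 0 0 0 0; 0 0.6 0 0 0 0 0; 0 0.7 0 0 0 0 0; 0 0.7 0 0 0 0 0; 0 0.7 0 0 0 0 0; 0 0.7 0 0 0 0 0")

```text
clock: 15.5
tcp_pos: [0.571, 0.0677, 0.035]
eef_rot: [-89.8, -0.2, -91.1]
force: [-6.8, -1.5, 3.5]
opening: 0.0004
```

>>> jog_arm(series="0 0.03 0 0 0 0 0; 0 0.06 0 0 0 0 0; 0 0.09 0 0 0 0 0; 0 0.1 0 0 0 0 0; 0 0.1 0 0 0 0 0; 0 0.1 0 0 0 0 0; 0 0.1 0 0 0 0 0; 0 0.1 0 0 0 0 0; 0 0.1 0 0 0 0 0; 0 0.1 0 0 0 0 0")

```text
clock: 16.5
tcp_pos: [0.571, 0.0678, 0.035]
eef_rot: [-89.9, -0.2, -91.1]
force: [-6.4, -2.0, 4.7]
opening: 0.0001
```

Run:
```python
from h import *
s=env.observe(); im=snap('wrist','w7f.png'); print(s['tcp_pos'],s['force'])
cv2.imwrite('pics/w7.png',cv2.cvtColor(cv2.resize(im[150:360,300:540],None,fx=2.8,fy=2.8,interpolation=cv2.INTER_CUBIC),cv2.COLOR_RGB2BGR))
```

```text
[0.57097805 0.0677828  0.03500927] [-6.37600705 -2.03633961  4.67404624]
```

View pics/w7.png

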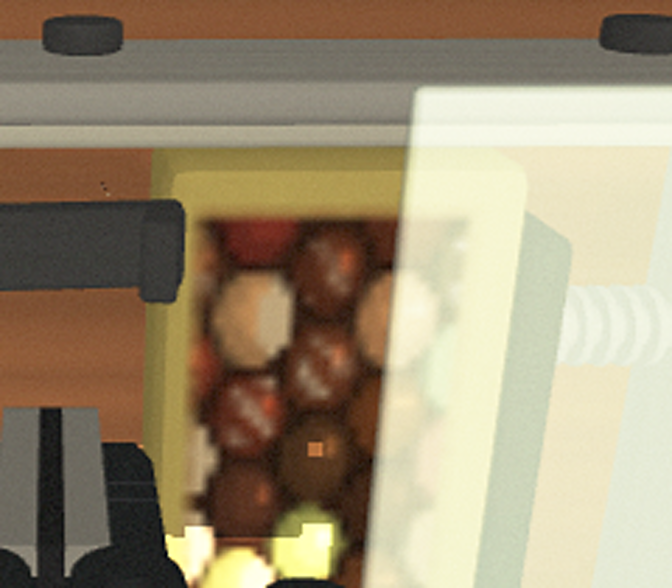

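The pack's front is now at the buffer face, at crop (525,250). The left toe, at (183,250), still rides about 2 mm past the pack's near edge. The arm yields a little under load, so I'll go on in small steps.

>>> jog_arm(series="0 0.1 0 0 0 0 0; 0 0.14 0 0 0 0 0; 0 0.18 0 0 0 0 0; 0 0.22 0 0 0 0 0; 0 0.25 0 0 0 0 0; 0 0.25 0 0 0 0 0; 0 0.25 0 0 0 0 0; 0 0.25 0 0 0 0 0; 0 0.25 0 0 0 0 0; 0 0.25 0 0 0 0 0")

```text
clock: 17.55
tcp_pos: [0.5715, 0.0677, 0.035]
eef_rot: [-90.2, -0.2, -91.1]
force: [-10.5, -2.1, 8.3]
opening: -0.0003
```

The push is stiffer than the spring alone, and Fz is growing too. The finger backs are bearing on the pack's top edge and prising its rear up. I'll back off, tilt the tips forward by 8° so they push low, and lower slightly.

>>> jog_arm(series="0 -0.3 0 0 0 0 0; 0 -0.6 0 0 0 0 0; 0 -1 0 0 0 0 0; 0 -1 0 0 0 -0.05 0; 0 -1 0 0 0 -0.1 0; 0 -1 0 -0.1 0 -0.14 0; 0 -1 0 -0.2 0 -0.14 0; 0 -1 0 -0.2 0 -0.14 0; 0 -1 0 -0.2 0 -0.14 0; 0 -1 0 -0.2 0 -0.14 0")

```text
clock: 18.55
tcp_pos: [0.562, 0.0677, 0.0331]
eef_rot: [-82.2, -0.0, -91.1]
force: [0.0, 0.7, -0.2]
opening: 0.0
```

>>> jog_arm(series="0 0.2 0 0 0 0 0; 0 0.4 0 0 0 0 0; 0 0.5 0 0 0 0 0; 0 0.6 0 0 0 0 0; 0 0.7 0 0 0 0 0; 0 0.8 0 0 0 0 0; 0 0.85 0 0 0 0 0; 0 0.9 0 0 0 0 0; 0 0.9 0 0 0 0 0; 0 0.9 0 0 0 0 0")

```text
clock: 19.55
tcp_pos: [0.57, 0.0678, 0.0329]
eef_rot: [-82.3, -0.0, -91.1]
force: [-4.4, -0.5, 3.6]
opening: -0.0003
```

>>> jog_arm(series="0 0.1 0 0.05 0 0 0; 0 0.14 0 0.07 0 0 0; 0 0.18 0 0.1 0 0 0; 0 0.22 0 0.1 0 0 0; 0 0.26 0 0.1 0 0 0; 0 0.3 0 0.1 0 0 0; 0 0.3 0 0.1 0 0 0; 0 0.3 0 0.1 0 0 0; 0 0.3 0 0.1 0 0 0; 0 0.3 0 0.1 0 0 0")

```text
clock: 20.55
tcp_pos: [0.5717, 0.0677, 0.0333]
eef_rot: [-82.5, -0.1, -91.1]
force: [-6.3, -0.5, -1.0]
opening: 0.0004
```

>>> jog_arm(series="0 0.12 0 0.03 0 0 0; 0 0.16 0 0.03 0 0 0; 0 0.2 0 0.03 0 0 0; 0 0.24 0 0.03 0 0 0; 0 0.28 0 0.03 0 0 0; 0 0.3 0 0.03 0 0 0; 0 0.3 0 0.03 0 0 0; 0 0.3 0 0.03 0 0 0; 0 0.3 0 0.03 0 0 0; 0 0.3 0 0.03 0 0 0")

```text
clock: 21.55
tcp_pos: [0.5722, 0.0677, 0.0331]
eef_rot: [-82.8, -0.1, -91.1]
force: [-11.2, -1.9, 6.4]
opening: -0.0002
```

Run:
```python
from h import *
s=env.observe(); im=snap('wrist','w8f.png'); print(s['tcp_pos'],s['force'])
cv2.imwrite('pics/w8.png',cv2.cvtColor(cv2.resize(im[150:360,300:540],None,fx=2.8,fy=2.8,interpolation=cv2.INTER_CUBIC),cv2.COLOR_RGB2BGR))
```

```text
[0.57220695 0.0677267  0.03306098] [-11.24299291  -1.88935751   6.36839291]
```

Run:
```python
from h import *
a=cv2.imread('pics/w7f.png'); b=cv2.imread('pics/w8f.png')
s7={'tcp_pos':[.57098,.06778,.03501],'eef_rot':[-89.9,-.2,-91.1]}; s8={'tcp_pos':[.57221,.06773,.03306],'eef_rot':[-82.8,-.1,-91.1]}
for nm,im,s in(('w7',a,s7),('w8',b,s8)):
    T=wristT(s); h=cv2.cvtColor(im,cv2.COLOR_BGR2HSV)
    m=cv2.inRange(h,(20,80,70),(35,255,255)); k=cv2.inRange(h,(0,0,0),(180,90,75))
    for r in range(190,290,8):
        y=np.flatnonzero(m[r,300:480]); d=np.flatnonzero(k[r,300:400])
        print(nm,r,'yellow starts',300+y[0] if len(y) else None, onplane('wrist',(300+y[0],r),.032,T).round(4) if len(y) else '', 'dark end',300+d[-1] if len(d) else None)
    # feature: left screw
    print('camera',T[:3,3].round(4))
```

```text
w7 190 yellow starts None  dark end None
w7 198 yellow starts None  dark end None
w7 206 yellow starts 354 [0.5852 0.117  0.032 ] dark end None
w7 214 yellow starts 354 [0.5852 0.1143 0.032 ] dark end None
w7 222 yellow starts 364 [0.5887 0.1114 0.032 ] dark end 363
w7 230 yellow starts 366 [0.5894 0.1085 0.032 ] dark end 365
w7 238 yellow starts 366 [0.5895 0.1056 0.032 ] dark end 365
w7 246 yellow starts 366 [0.5895 0.1026 0.032 ] dark end 365
w7 254 yellow starts 363 [0.5885 0.0997 0.032 ] dark end 362
w7 262 yellow starts 352 [0.5847 0.0967 0.032 ] dark end None
w7 270 yellow starts 352 [0.5847 0.0937 0.032 ] dark end None
w7 278 yellow starts 352 [0.5847 0.0905 0.032 ] dark end None
w7 286 yellow starts 352 [0.5848 0.0874 0.032 ] dark end None
camera [0.5734 0.1493 0.1608]
w8 190 yellow starts None  dark end None
w8 198 yellow starts None  dark end None
w8 206 yellow starts 349 [0.5849 0.1171 0.032 ] dark end None
w8 214 yellow starts 348 [0.5846 0.1144 0.032 ] dark end None
w8 222 yellow starts 360 [0.5888 0.1113 0.032 ] dark end 359
w8 230 yellow starts 363 [0.5899 0.1084 0.032 ] dark end 362
w8 238 yellow starts 363 [0.5899 0.1055 0.032 ] dark end 362
w8 246 yellow starts 363 [0.59   0.1025 0.032 ] dark end 362
w8 254 yellow starts 347 [0.5843 0.0999 0.032 ] dark end 361
w8 262 yellow starts 347 [0.5843 0.0969 0.032 ] dark end None
w8 270 yellow starts 347 [0.5843 0.0939 0.032 ] dark end None
w8 278 yellow starts 346 [0.584  0.0908 0.032 ] dark end None
w8 286 yellow starts 346 [0.584  0.0876 0.032 ] dark end None
camera [0.559  0.1493 0.1581]
```

View pics/w8.png

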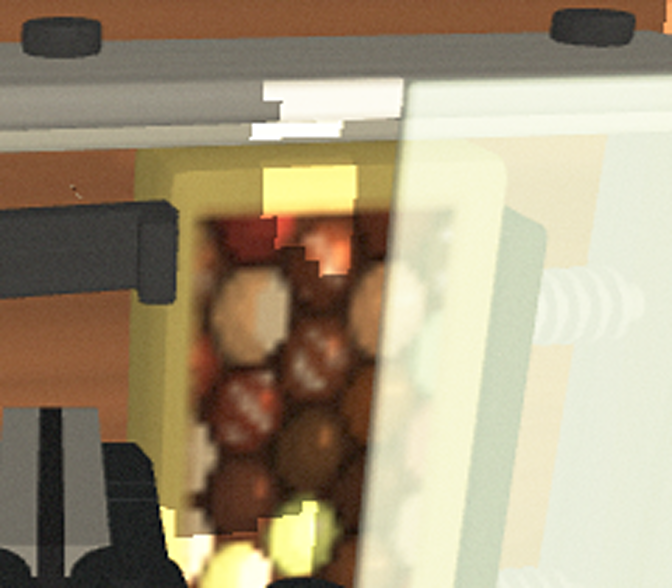

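The catch still rides: toe end at (178,250) in the crop, pack near-face bottom edge at about x=130, roughly 1.5 mm short. The pack is still square and the spring only slightly pressed. That was my 12th and last viewed picture, so from here I check with numbers.

>>> jog_arm(series="0 0.25 0 0.05 0 0 0; 0 0.27 0 0.08 0 0 0; 0 0.3 0 0.1 0 0 0; 0 0.33 0 0.12 0 0 0; 0 0.36 0 0.14 0 0 0; 0 0.38 0 0.14 0 0 0; 0 0.38 0 0.14 0 0 0; 0 0.38 0 0.14 0 0 0; 0 0.38 0 0.14 0 0 0; 0 0.38 0 0.14 0 0 0")

```text
clock: 22.6
tcp_pos: [0.5731, 0.0677, 0.0333]
eef_rot: [-83.2, -0.1, -91.1]
force: [-10.8, -1.3, 1.4]
opening: -0.0001
```

```bash
cat >> h.py <<'E'
def check(f):
    s=env.observe(); T=wristT(s); im=cv2.cvtColor(snap('wrist',f),cv2.COLOR_RGB2BGR); print(s['tcp_pos'].round(4),s['eef_rot'].round(1),s['force'].round(1))
    h=cv2.cvtColor(im,cv2.COLOR_BGR2HSV); m=cv2.inRange(h,(20,80,70),(35,255,255)); k=cv2.inRange(h,(0,0,0),(180,90,75))
    for r in range(206,287,8):
        y=np.flatnonzero(m[r,280:480]); d=np.flatnonzero(k[r,280:400])
        print(r,'yel x@z10' ,280+y[0] if len(y) else None, onplane('wrist',(280+y[0],r),.010,T)[:2].round(4) if len(y) else '', 'dark end',(280+d[-1],onplane('wrist',(280+d[-1],r),.032,T)[:2].round(4),onplane('wrist',(280+d[-1],r),.021,T)[:2].round(4)) if len(d) else None)
E
python3 -c "
from h import *
check('w9f.png')"
```

```text
[0.5731 0.0677 0.0333] [-83.2  -0.1 -91.1] [-10.8  -1.3   1.4]
206 yel x@z10 349 [0.5902 0.1115] dark end None
214 yel x@z10 349 [0.5902 0.1082] dark end None
222 yel x@z10 358 [0.5939 0.1047] dark end (np.int64(357), array([0.5886, 0.1113]), array([0.5911, 0.108 ]))
230 yel x@z10 360 [0.5948 0.1013] dark end (np.int64(359), array([0.5894, 0.1084]), array([0.5919, 0.1049]))
238 yel x@z10 360 [0.5948 0.0979] dark end (np.int64(359), array([0.5894, 0.1055]), array([0.5919, 0.1017]))
246 yel x@z10 359 [0.5945 0.0944] dark end (np.int64(358), array([0.5891, 0.1026]), array([0.5916, 0.0985]))
254 yel x@z10 359 [0.5945 0.0909] dark end (np.int64(358), array([0.5891, 0.0996]), array([0.5916, 0.0953]))
262 yel x@z10 347 [0.5895 0.0877] dark end None
270 yel x@z10 347 [0.5895 0.0841] dark end None
278 yel x@z10 347 [0.5895 0.0805] dark end None
286 yel x@z10 346 [0.5891 0.0768] dark end None
```

>>> jog_arm(series="0 0.28 0 0.03 0 0 0; 0 0.3 0 0.06 0 0 0; 0 0.32 0 0.08 0 0 0; 0 0.34 0 0.08 0 0 0; 0 0.36 0 0.08 0 0 0; 0 0.38 0 0.08 0 0 0; 0 0.38 0 0.08 0 0 0; 0 0.38 0 0.08 0 0 0; 0 0.38 0 0.08 0 0 0; 0 0.38 0 0.08 0 0 0")

```text
clock: 23.65
tcp_pos: [0.5733, 0.0678, 0.0331]
eef_rot: [-83.7, -0.1, -91.1]
force: [-14.3, -2.2, 5.5]
opening: 0.0002
```

```bash
python3 -c "
from h import *
check('w10f.png')"
```

```text
[0.5733 0.0678 0.0331] [-83.7  -0.1 -91.1] [-14.3  -2.2   5.5]
206 yel x@z10 349 [0.5901 0.1116] dark end None
214 yel x@z10 349 [0.5901 0.1083] dark end None
222 yel x@z10 357 [0.5934 0.1049] dark end (np.int64(356), array([0.5884, 0.1115]), array([0.5907, 0.1082]))
230 yel x@z10 359 [0.5943 0.1015] dark end (np.int64(358), array([0.5891, 0.1086]), array([0.5915, 0.105 ]))
238 yel x@z10 359 [0.5943 0.0981] dark end (np.int64(358), array([0.5892, 0.1057]), array([0.5915, 0.1019]))
246 yel x@z10 359 [0.5944 0.0946] dark end (np.int64(358), array([0.5892, 0.1027]), array([0.5916, 0.0987]))
254 yel x@z10 358 [0.594  0.0911] dark end (np.int64(357), array([0.5889, 0.0998]), array([0.5912, 0.0955]))
262 yel x@z10 347 [0.5894 0.0879] dark end None
270 yel x@z10 347 [0.5894 0.0843] dark end None
278 yel x@z10 347 [0.5895 0.0807] dark end None
286 yel x@z10 347 [0.5895 0.077 ] dark end None
```

>>> jog_arm(series="0 0.36 0 0.06 0 -0.01 0; 0 0.37 0 0.1 0 -0.015 0; 0 0.38 0 0.14 0 -0.02 0; 0 0.39 0 0.17 0 -0.02 0; 0 0.4 0 0.19 0 -0.02 0; 0 0.41 0 0.2 0 -0.02 0; 0 0.42 0 0.2 0 -0.02 0; 0 0.42 0 0.2 0 -0.02 0; 0 0.42 0 0.2 0 -0.02 0; 0 0.42 0 0.2 0 -0.02 0")

```text
clock: 24.7
tcp_pos: [0.5739, 0.0677, 0.0334]
eef_rot: [-83.0, -0.1, -91.1]
force: [-11.2, -1.4, -0.9]
opening: -0.0
```

```bash
python3 -c "
from h import *
check('w11f.png')"
```

```text
[0.5739 0.0677 0.0334] [-83.   -0.1 -91.1] [-11.2  -1.4  -0.9]
206 yel x@z10 348 [0.5906 0.1115] dark end None
214 yel x@z10 348 [0.5907 0.1082] dark end (np.int64(343), array([0.5846, 0.1144]), array([0.5866, 0.1114]))
222 yel x@z10 349 [0.5911 0.1049] dark end (np.int64(348), array([0.5863, 0.1115]), array([0.5885, 0.1082]))
230 yel x@z10 349 [0.5911 0.1015] dark end (np.int64(348), array([0.5863, 0.1086]), array([0.5885, 0.1051]))
238 yel x@z10 349 [0.5911 0.0981] dark end (np.int64(348), array([0.5863, 0.1057]), array([0.5885, 0.1019]))
246 yel x@z10 348 [0.5908 0.0947] dark end (np.int64(347), array([0.586 , 0.1028]), array([0.5882, 0.0988]))
254 yel x@z10 347 [0.5904 0.0912] dark end None
262 yel x@z10 347 [0.5904 0.0877] dark end None
270 yel x@z10 346 [0.59   0.0841] dark end None
278 yel x@z10 346 [0.59   0.0805] dark end None
286 yel x@z10 346 [0.59   0.0768] dark end None
```

The left catch has dropped: its toe went from 0.592 to 0.588 and the pack's near side is at 0.5905. Now the right one, by comparing scene and side pictures with the first ones (hanging shut).

Run:
```python
from h import *
def proj(n,p):
    c=optics.camera_info(n); q=np.linalg.inv(c['cam_to_world'])@np.r_[p,1]; u=c['mtx']@q[:3]; return u[:2]/u[2]
for n in('scene','side'):
    a=cv2.imread(f'pics/{n}0.png'); b=cv2.cvtColor(snap(n,n+'1.png'),cv2.COLOR_RGB2BGR)
    for nm,y in(('R',.0255),('L',.1055)):
        p=proj(n,[.588,y,.021]); r=proj(n,[.590,y,.032]); pv=proj(n,[.520,y,.040]); print(n,nm,'shut toe',p.round(1),'ride toe',r.round(1),'pivot',pv.round(1))
        x0,y0=int(p[0])-16,int(p[1])-14
        for t,im in(('before',a),('now',b)):
            g=cv2.cvtColor(im,cv2.COLOR_BGR2GRAY)[y0:y0+26:1,x0:x0+30:1]; print(t,x0,y0)
            if nm=='R': print('\n'.join(' '.join(f'{v:3d}' for v in row) for row in g[::2]))
```

```text
scene R shut toe [358.7 241. ] ride toe [359.5 237.5] pivot [339.4 253.8]
before 342 227
167 171 175 180 182 189 130  90  88  90  89  90  88  92  95  88  92  90  83  72  82 172 190 192 188 186 189 184 183 195
175 176 175 172 179 182 180 178 185 131  86  85  93  88  91  88  92  86  89  89  83  86  73 100 176 194 195 188 180 203
173 176 182 178 175 172 171 173 171 177 185 186 131  88  82  88  87  88  89  88  85  89  87  84  82  75  96 176 198 217
183 180 170 173 171 173 175 173 173 172 177 174 176 179 187 125  86  86  89  86  92  85  86  98  87  85  90  74  90 153
172 174 177 177 175 174 175 172 174 172 172 169 170 171 167 167 176 115 101  87  84  92  93  94  94  82 120 251 254 246
177 175 176 177 172 171 174 172 174 175 170 170 165 170 166 168 163 173 183 189 128 105  88  86 130 254 253 220 156 142
173 174 173 170 171 175 177 171 169 162 165 166 174 122  93 115 150 180 174 177 180 182 210 254 251 190 145 143 149 144
172 175 175 172 172 169 162 164 167 171 175 117 106 105  89  54  62 112 180 185 223 246 253 168 140 144 145 148 143 144
170 168 162 160 164 166 170 176 118 104 100 101 105
[... 4841 characters left out ...]

 95  93  89  88  90  97 102 117 138 150 164 181 185 185 179 173 166 159 148 141 140 138 137 137 137 135 135 133 133 133
 90  99 116 135 160 179 191 189 187 181 166 161 154 143 137 141 139 135 138 138 138 137 135 134 137 134 135 134 133 133
187 191 191 187 176 170 159 150 142 140 138 138 137 138 135 137 129 125 117 124 128 130 134 133 134 136 137 135 140 142
163 154 146 139 140 139 139 138 141 139 134 136 136 132 130 121  96  80  70  84 109 129 136 137 135 144 148 146 144 145
136 137 138 137 139 137 134 134 134 135 131 132 132 134 128 115  92  80  84 106 129 141 146 147 141 139 139 130 128 117
side L shut toe [345.3 221.3] ride toe [346.2 217.4] pivot [320.8 223.8]
before 329 207
now 329 207
```

Both catches are down: the right toe's pixels at (355–358,241) match the first picture exactly, where riding would show it about 3.5 px higher. I'll back off gently.

>>> jog_arm(series="0 -0.2 0 0 0 0 0; 0 -0.5 0 0 0 0 0; 0 -1 0 0 0 0 0; 0 -2 0 0 0 0 0; 0 -3 0 0 0 0 0; 0 -3 0 2 0 0 0; 0 -3 0 5 0 0 0; 0 -4 0 8 0 0 0; 0 -6 0 10 0 0 0; 0 -8 0 12 0 0 0")

```text
clock: 25.85
tcp_pos: [0.4928, 0.0677, 0.1544]
eef_rot: [-82.9, -0.1, -91.1]
force: [0.4, 0.4, 0.6]
opening: 0.0
```

>>> jog_arm(series="0 -3 4 3 0 0 0; 0 -5 8 5 0 0 0; 0 -7 12 5 0 0 0; 0 -9 16 5 0 0 0; 0 -11 20 5 0 0 0; 0 -13 24 5 0 0 0; 0 -15 27 5 0 0 0; 0 -15 27 5 0 0 0; 0 -15 27 5 0 0 0; 0 -15 27 5 0 0 0")

```text
clock: 26.85
tcp_pos: [0.3429, 0.337, 0.2044]
eef_rot: [-82.9, -0.1, -91.1]
force: [-0.2, 0.1, 0.2]
opening: 0.0004
```

Run:
```python
from h import *
print(env.observe()['tcp_pos'],env.observe()['force'])
a=cv2.imread('pics/scene0.png'); b=cv2.cvtColor(snap('scene','scene2.png'),cv2.COLOR_RGB2BGR)
# catches: template from the first picture (shut) re-found now
for nm,(x,y,w,h) in(('R toe',(346,238,14,12)),('R arm',(334,238,24,20)),('L toe',(318,220,16,12)),('L arm',(308,221,24,16)),('spool',(370,340,30,30)),('choc',(328,310,46,32)),('tin/dome',(405,325,48,48)),('small pack',(448,290,42,28)),('red',(215,220,50,30)),('black',(273,193,36,26)),('red spool',(480,346,34,34)),('spool2',(490,386,36,34))):
    t=a[y:y+h,x:x+w]; r=cv2.matchTemplate(b[y-8:y+h+8,x-8:x+w+8],t,cv2.TM_CCOEFF_NORMED); _,v,_,l=cv2.minMaxLoc(r); print(nm,'shift',l[0]-8,l[1]-8,'score',round(v,2))
m=cv2.inRange(cv2.cvtColor(b,cv2.COLOR_BGR2HSV),(20,80,70),(35,255,255))[195:260,300:385]
c=max(cv2.findContours(m,0,2)[0],key=cv2.contourArea)+np.array([300,195]); print(cv2.boundingRect(c))
for uv in c.reshape(-1,2)[[c[:,0,0].argmin(),c[:,0,1].argmax()]]: print('pack near top corners',uv,onplane('scene',uv.astype(float),.032).round(4))
```

```text
[0.34294344 0.33697567 0.20441945] [-0.17706475  0.1193772   0.20794684]
R toe shift 0 0 score 0.93
R arm shift 0 0 score 0.98
L toe shift 0 0 score 0.97
L arm shift 0 0 score 0.99
spool shift 0 0 score 1.0
choc shift 0 0 score 0.99
tin/dome shift 0 0 score 1.0
small pack shift 0 0 score 1.0
red shift 0 0 score 0.99
black shift 0 0 score 0.99
red spool shift 0 0 score 1.0
spool2 shift 0 0 score 1.0
(330, 211, 41, 33)
pack near top corners [330 218] [0.5888 0.1133 0.032 ]
pack near top corners [359 243] [0.577  0.0163 0.032 ]
```

Run:
```python
from h import *
print(onplane('scene',(359,243),.010).round(4)); print(workorder.job_done())
```

```text
[0.591  0.0264 0.01  ]
the job is handed in; nothing more can be done
None
```

The larger yellow bonbon pack is loaded in the dispenser, with both catches shut behind it and the arm clear. I handed the job in at about 27 s.

- **How it went:** I laid the pack flat in the mouth and pushed it in with shut fingers. The first push prised up the pack's rear edge, so I backed off, tilted the fingertips forward to push low, and finished in small steps.
- **Push force:** The highest wrist push I read was about 14 N, in a step where the tool was also pressing down on the pack. It was 11 N when the catches dropped. I had no direct reading of the buffer's travel, so I only infer from these forces that it stayed under the crush limit.
- **Catches:** In the last scene picture both catches sit exactly where they hung at the start (shift 0 px). The pack's near side lies at about x = 0.589–0.591 m, just past the toes at about 0.588 m.
- **Other goods:** Every bystander and look-alike I compared showed no shift, and the force on the tool was about zero after backing off.
- **Disagreements:** The wrist camera read the pack about 3% short (93 mm against 96 mm). I allowed for this by centring it on the guides. I had used all 12 picture views, so the last checks were by pixel values and template matching, not by eye.

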